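# Clamp the bamboo comb with the slip-clutch thumbscrew

## Task

Lay the bamboo comb in the little green bench clamp so that its teeth can be finished: handle flat on the aluminium bed under the raised rubber pad, straight, with the handle's end up against the stop at the back. Then turn the orange thumbscrew clockwise until its drag clutch slips for the first time, and stop right there, before it has slipped 40 degrees, leaving the comb firmly clamped. Leave the other things on the bench where they are.

Things in the scene. Friction and masses are not known exactly. Their poses are not given: they have to be found in the camera images.
- clamp: Green C-shaped bench clamp, fixed, open to its own -x. Origin on the bench under the screw axis, z up. Base plate 150 x 90 x 12 mm. Aluminium bed: top 40 mm above the bench, x -65 to +30 mm, only 24 mm wide, so that fingers holding the comb can pass beside it. Arm over the bed: 36 mm wide, x -20 to +60, z 77 to 95 mm. Screw at x = y = 0: rubber pad below the arm, collar and thumbscrew above.
- clamp_stop (a point): Foot of the stop, the upright green face at the back of the bed: clamp x = +30 mm, y = 0, z = 40 mm (bed top). The face is 44 mm wide and reaches up to the arm. Same axes as the clamp.
- pad: Rubber pad under the clamp's arm, 24 mm across; origin at the centre of its underside. It starts 54 to 58 mm above the bench (5 to 9 mm above a comb lying on the bed) and comes straight down 3.5 mm per radian that the screw is turned clockwise seen from above; it does not rotate.
- knob_grip (a point): Point in the orange thumbscrew's grip bar, on the screw axis. Bar: 36 mm long along this point's x, 12 mm thick along its y, reaching 10 mm above and 18 mm below the point; below it a disc 39 mm across. Clockwise (from above) tightens. The knob comes down with the pad, 3.5 mm per radian. A hand that has stopped between steps may feel less torque than it does in motion: go by the rise.
- knob_mark (a point): White mark at the rim of the knob's disc, 20 mm from the axis along the knob's +x (the white line on the bar runs to this end); turns with the knob. Running free the knob takes about 0.26 N m, all the way; once the pad bears on the comb this climbs, within about 0.3 rad, to 0.48 N m, where the clutch slips and the knob turns on at that torque without the collar. The screw does not unwind when let go.
- collar_mark (a point): White mark on the dark steel collar below the knob (50 mm across), 20 mm from the axis; turns with the screw. At the start it lies at knob_mark, however the screw is turned; the two part only when the clutch slips (7 mm at 20 degrees, 13.7 mm at 40 degrees).
- comb: Light bamboo comb lying flat, 181 mm long, 9 mm thick, 60 to 115 g. Origin at the underside, at the junction of handle and teeth, z up. Handle: x 0 to +90 mm, 28 mm wide. Toothed part: x -90 to 0, 40 mm wide (y -20 to +20), can be held across its width. Centre of mass about x = +12 mm.
- comb_end (a point): Centre of the free end of the comb's handle at its underside: 90 mm from the comb's origin along its +x.
- bangle_post: White ceramic bangle post, 125 mm high, foot 76 mm across, origin under its foot. Leave alone.
- hairpin_box: Blue plastic hairpin box, 92 x 62 x 35 mm, origin under its centre. Leave alone.
- jar: Narrow aluminium jar with closed lid, 42 mm across, 95 mm high, origin under its centre. Leave alone.
- bangle: Brass bangle lying flat, 68 mm across, 9 mm high. Leave alone.
- cork_block: Cork sanding block, 80 x 50 x 30 mm. Leave alone.

How it is judged:
By the outcome, as a careful person would: the job done as asked, in the order asked, and still so for the second after the job is handed in, with the robot touching nothing.
It also fails if it takes over 72 s, if anything falls off the work surface, if the arm or the gripper's body presses on something with over 40 N, if the wrist force passes 120 N, or if a joint passes its speed limit or range.

## Robot

A 6-joint arm with a two-finger parallel gripper is mounted at the origin on the work surface. World frame = base frame: x ahead of the robot, y to its left, z up, the work surface at z = 0. Lengths are in mm, angles in rad, forces in N, time in s.
With the tool pointing down it reaches from about 400 to 925 mm from the base axis. Payload 12.5 kg.
Tool frame: the origin (TCP) lies at the very end of the fingers, on their centre line; the grasp point (between the pads) lies 19 mm behind it; z points along the fingers, y is the direction in which the jaws open and shut (so a half turn about z gives the same grasp; the last joint's range is limited). The gripper opens to 95 mm and grips with 3 to 60 N. Pads are 20 mm wide; open, the fingers measure 119 mm over their backs; the gripper's body (75 mm by 180 mm) begins 59 mm behind the grasp point.
Start: joints at [-1.435, 0.491, 1.559, -0, 1.092, -0.106], TCP at [149.679, -606.83, 214.661] pointing down, gripper open.
Joint ranges: [-3.1, 3.1], [-0.84, 2.19], [0.05, 2.79], [-1.13, 4.28], [0.06, 2.93], [-2.69, 2.69]. Speed limits (rad/s): [2.22, 2.22, 2.79, 3.14, 3.14, 3.14].

## Interface

Orientations are given as [roll, pitch, yaw] about the fixed x, y, z axes, in that order (R = Rz(yaw) Ry(pitch) Rx(roll)).
In Python, from cell import env gives the robot as it stands.
- The arm moves only by the shell command python3 -m pendant 'ROWS'. ROWS is JSON, a list that holds one entry, the list of rows, each a list of 5 numbers: the opening, from 0 (shut) to 1 (fully open), then the shift along the tool's x, y, z in m, then the turn about the tool's z in rad. A call has exactly 8 rows; each row is the pose to reach, as a shift and turn from the pose commanded when the call began, along the tool's axes at that moment; what a row does not reach only later rows make up. A row lasts 1/10 s, in which the tool goes at most 50 mm and 8.59 degrees, less where a joint would pass 70% of its speed; a pose out of reach is approached as far as the arm can. A call with a gripper value outside its range is refused whole. The fingers move at their own pace and stop on an object; the grip force is fixed at half the most. Time passes only in rows, so rows that repeat a pose let the fingers close, or fill a call up. It gives the time, the measured TCP pose, the force and the opening at its end, in the units of the state.
- env.state(): the state, without advancing time (a new reading comes with each control period).
- env.read_camera(name): name is "scene" or "top" or "wrist"; returns a dict with "image" (384x512x3 uint8, blue, green, red), "range_z" (384x512 float32, mm along the optical axis (not along the pixel's ray), 0 where there is no reading), "fx", "fy", "cx", "cy" (pixels), "rvec" (rotation vector, rad) and "tvec" (3), from world to camera coordinates, as OpenCV has them; the wrist camera has in their place "tool_from_camera" (4x4, takes a point from camera to tool coordinates, whose origin is the TCP and whose axes are the flange's). Camera axes: x right, y down, z forward; pixel columns grow to the right and rows downward; lengths in mm; the calibration is good to about 2 mm. A picture is of the moment at which its call begins: read the wrist's pose just before it.
- env.job_done(): hands the job in, once; it reports no verdict.
The state is a dict: "t": time; "joints": joint angles; "qvel": joint speeds; "tau": joint torques, N m; "eef_pos": TCP position; "tcp_rot": TCP orientation; "ft_force": force on the tool from outside, world axes, zero at the start; "moment": the same for the moment, N m; "opening": opening from 0.0 (shut) to 1.0 (fully open).
Only numpy, scipy, OpenCV 4.12 (cv2) and the standard library are available. Lean on these libraries where they do the work, as an engineer would, in place of code of your own. Each camera call takes 0.05 s, during which the arm holds its last target. There are 200 camera calls.

## Working session

There is one attempt and no reset: what is moved stays moved. The work goes in short steps, Python scripts to look and compute and a shell command to move; the robot and the scene stay as the last step left them, time stands still between calls to the robot, and variables do not carry over. Pictures are saved under pics/ and viewed, about 8 in all and at most 12, crops included, and the job is handed in when it is done.

```bash
ls; mkdir -p pics; cat > h.py <<'E'
import numpy as np, cv2
from cell import env
from scipy.spatial.transform import Rotation as Ro
def T_tool(s):
    T=np.eye(4); T[:3,:3]=Ro.from_euler('xyz',s['tcp_rot']).as_matrix(); T[:3,3]=s['eef_pos']; return T
def cam(name):
    s=env.state(); c=env.read_camera(name)
    if name=='wrist': c['W']=T_tool(s)@np.array(c['tool_from_camera'])
    else:
        R=cv2.Rodrigues(np.array(c['rvec'],float))[0]; W=np.eye(4); W[:3,:3]=R.T; W[:3,3]=-R.T@np.array(c['tvec'],float).ravel(); c['W']=W
    return c
def ray(c,u,v,z):
    "pixels -> world at height z"
    u=np.atleast_1d(u).astype(float);v=np.atleast_1d(v).astype(float)
    d=np.stack([(u-c['cx'])/c['fx'],(v-c['cy'])/c['fy'],np.ones_like(u)],1)@c['W'][:3,:3].T
    o=c['W'][:3,3]; return o+d*((z-o[2])/d[:,2])[:,None]
def proj(c,P):
    p=np.linalg.inv(c['W'])@np.append(P,1); return c['fx']*p[0]/p[2]+c['cx'],c['fy']*p[1]/p[2]+c['cy']
def cloud(c):
    v,u=np.mgrid[:384,:512]; z=c['range_z']
    P=np.stack([(u-c['cx'])/c['fx']*z,(v-c['cy'])/c['fy']*z,z],-1); return P@c['W'][:3,:3].T+c['W'][:3,3]
E
python3 - <<'E'
from h import *
s=env.state();print(s)
a=cam('top');b=cam('scene')
for n,c in(('top',a),('scene',b)):
    print(n,c['W'].round(3).tolist(),c['fx'],c['cx'],c['cy']); cv2.imwrite(f'pics/{n}0.png',c['image'])
    np.savez(f'{n}0.npz',**{k:np.array(v) for k,v in c.items()})
E
```

```text
pics
{'t': 0.0, 'joints': array([-1.43457371e+00,  4.91564279e-01,  1.55946733e+00,  2.90306079e-05,
        1.09168370e+00, -1.05566902e-01]), 'qvel': array([-0.00073021, -0.00036893, -0.00145298,  0.00014522,  0.00069244,
        0.00077004]), 'tau': array([-8.85289792e-04, -6.12638927e+01, -2.58180320e+01,  6.92061125e-02,
        4.81661002e-02, -7.93438403e-05]), 'eef_pos': array([ 149.66544919, -606.56053094,  214.05265502]), 'tcp_rot': array([-3.14047895e+00, -1.43899608e-04,  2.41776037e-01]), 'ft_force': array([-0.12380431, -0.50689229, -0.90427908]), 'moment': array([-0.01992241,  0.029817  , -0.03102012]), 'opening': 0.9991774133417773}
top [[-0.008, -0.986, 0.164, 484.155], [-1.0, 0.012, 0.02, 56.609], [-0.022, -0.164, -0.986, 963.166], [0.0, 0.0, 0.0, 1.0]] 399.0013368859722 256.57867016469504 196.55541860211136
scene [[0.72, 0.387, -0.575, 1211.485], [0.693, -0.396, 0.602, -556.71], [0.005, -0.833, -0.554, 681.686], [0.0, 0.0, 0.0, 1.0]] 476.4767679523425 253.60824717622918 194.1981848385922
```

View pics/top0.png

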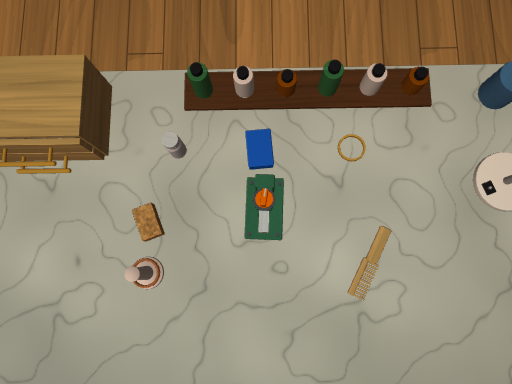

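View pics/scene0.png

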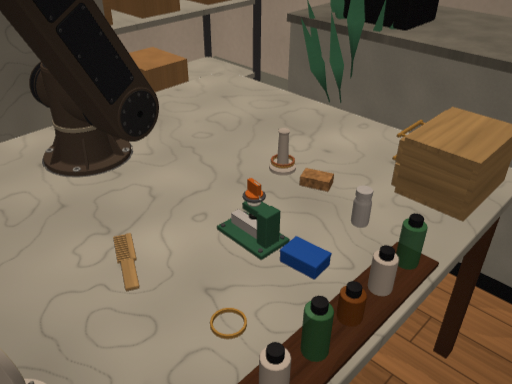

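The top view shows the clamp at px (264,205), opening toward the robot. The comb is at (370,262) with its handle pointing away from the robot. The hairpin box sits behind the clamp, and the other items are well off to the sides. Next I'll measure the clamp and comb.

```bash
python3 - <<'E'
from h import *
d=dict(np.load('top0.npz')); im=d['image']; hsv=cv2.cvtColor(im,cv2.COLOR_BGR2HSV); P=cloud(d)
def box(m,z):
    v,u=np.nonzero(m); p=ray(d,u,v,z)[:,:2]; r=cv2.minAreaRect(p.astype(np.float32)); return len(u),r,p
def roi(m,u0,u1,v0,v1):
    k=np.zeros_like(m); k[v0:v1,u0:u1]=1; return m&k
H,S,V=[hsv[...,i] for i in range(3)]
cm=roi(((H>8)&(H<28)&(S>90)).astype(np.uint8),335,405,220,305)
n,r,p=box(cm,9); print('comb',n,r, cv2.boxPoints(r).round(1).tolist(), 'z',np.median(P[cm>0][:,2]))
# handle: half away from teeth
c=p.mean(0); w,v=np.linalg.eigh(np.cov(p.T)); ax=v[:,1]*np.sign(v[0,1]); t=(p-c)@ax; print('axis',np.degrees(np.arctan2(ax[1],ax[0])),t.min(),t.max())
h=p[t>t.max()-80]; r=cv2.minAreaRect(h.astype(np.float32)); print('handle',r, 'end',c+ax*t.max(), 'orig~',c+ax*(t.max()-90))
pc=h[(t[t>t.max()-80]>t.max()-80)]; hl=np.polyfit(((h-c)@ax),((h-c)@np.array([-ax[1],ax[0]])),1); print('handle fit',hl)
g=roi(((H>60)&(H<95)&(S>90)).astype(np.uint8),225,305,160,260)
base=g*((abs(P[...,2]-12)<6)).astype(np.uint8); n,r,p=box(base,12); print('base',n,r,cv2.boxPoints(r).round(1).tolist())
bed=roi(((S<60)&(V>130)).astype(np.uint8),255,275,205,240)*(abs(P[...,2]-40)<8).astype(np.uint8); n,r,p=box(bed,40); print('bed',n,r,np.median(P[bed>0][:,2]))
arm=g*((abs(P[...,2]-95)<6)).astype(np.uint8); n,r,p=box(arm,95); print('arm',n,r)
o=roi(((H<14)&(S>170)&(V>150)).astype(np.uint8),240,290,170,225); q=P[o>0]; print('knob z',np.percentile(q[:,2],[2,10,50,90,98]))
top=o*(P[...,2]>np.percentile(q[:,2],98)-6).astype(np.uint8); n,r,p=box(top,np.percentile(q[:,2],98)); print('bar',n,r)
cv2.imwrite('pics/topc.png',cv2.resize(im[160:260,220:300],None,fx=6,fy=6,interpolation=cv2.INTER_CUBIC))
E
```

```text
comb 918 ((485.6913146972656, -190.29934692382812), (39.54370880126953, 178.7229766845703), 63.04875564575195) [[397.1000061035156, -167.39999389648438], [556.4000244140625, -248.39999389648438], [574.2999877929688, -213.1999969482422], [415.0, -132.1999969482422]] z 9.583337935335862
axis -28.3138422389188 -89.24956253355317 89.76644898890372
handle ((530.0451049804688, -212.42459106445312), (27.705127716064453, 79.60671997070312), 63.10155487060547) end [ 565.05047888 -231.20555357] orig~ [ 485.81782763 -188.51847149]
handle fit [ 0.02616167 -1.48992162]
base 1239 ((614.2734375, 58.382057189941406), (87.36761474609375, 146.42404174804688), 87.30462646484375) [[539.0999755859375, 18.200000762939453], [685.4000244140625, 11.300000190734863], [689.5, 98.5999984741211], [543.2000122070312, 105.5]]
bed 213 ((581.6276245117188, 60.81033706665039), (23.155906677246094, 48.964134216308594), 89.2506332397461) 40.621091005661356
arm 270 ((639.16845703125, 56.628238677978516), (42.2314567565918, 76.34371948242188), 89.24430847167969)
knob z [119.2317923  120.19350707 122.45961955 150.50110883 151.47913311]
bar 70 ((619.5250244140625, 58.910675048828125), (10.85159969329834, 33.2629508972168), 80.08275604248047)
```

View pics/topc.png

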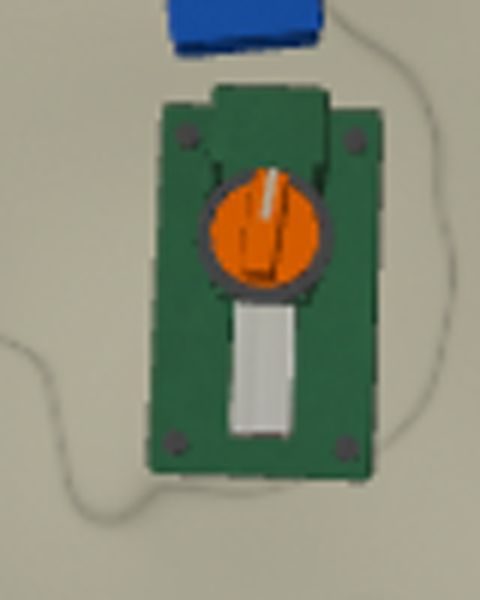

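The close view shows the clamp's yaw at about -2.5°. The knob's white line points up and right at about -10°, toward px (275,170) in the crop. The measured sizes agree with the given ones: bed height 40.6, handle width 27.7, comb top 9.6. The screw axis is near (620,58.5). Now I'll move above the comb.

```bash
cat >> h.py <<'E'
def go(x,y,z,yaw):
    s=env.state(); T=T_tool(s); d=T[:3,:3].T@(np.array([x,y,z])-T[:3,3]); cur=s['tcp_rot'][2]
    turn=-(yaw-cur); turn=(turn+np.pi)%(2*np.pi)-np.pi
    print('shift m',(d/1000).round(4),'turn',round(turn,4),'| t',round(s['t'],2),'pos',s['eef_pos'].round(1),'yaw',round(cur,4),'j6',round(s['joints'][5],3),'F',s['ft_force'].round(1),'M',s['moment'].round(3),'op',round(s['opening'],3))
E
python3 -c "
from h import *
go(474.7,-184.4,160,-.47)"
```

```text
shift m [ 0.4167 -0.332   0.0545] turn 0.7118 | t 0.1 pos [ 149.6 -606.6  214.1] yaw 0.2418 j6 -0.106 F [0.3 0.7 0.3] M [-0.009 -0.013 -0.013] op 1.0
```

```bash
python3 -m pendant '[[[0.8,0.417,-0.332,0.054,0.712],[0.8,0.417,-0.332,0.054,0.712],[0.8,0.417,-0.332,0.054,0.712],[0.8,0.417,-0.332,0.054,0.712],[0.8,0.417,-0.332,0.054,0.712],[0.8,0.417,-0.332,0.054,0.712],[0.8,0.417,-0.332,0.054,0.712],[0.8,0.417,-0.332,0.054,0.712]]]'
python3 -c "
from h import *
go(474.7,-184.4,160,-.47)"
```

```text
t: 0.9
eef_pos: [391.6, -292.3, 174.4]
tcp_rot: [3.142, 0.0, -0.47]
ft_force: [0.8, -0.6, 0.6]
opening: 0.8
shift m [ 0.0252 -0.1339  0.0144] turn -0.0004 | t 0.9 pos [ 391.6 -292.3  174.4] yaw -0.4704 j6 1.265 F [ 0.8 -0.6  0.6] M [ 0.041  0.022 -0.024] op 0.8
```

```bash
python3 -m pendant '[[[0.8,0.025,-0.134,0.014,0],[0.8,0.025,-0.134,0.014,0],[0.8,0.025,-0.134,0.014,0],[0.8,0.025,-0.134,0.014,0],[0.8,0.025,-0.134,0.014,0],[0.8,0.025,-0.134,0.014,0],[0.8,0.025,-0.134,0.014,0],[0.8,0.025,-0.134,0.014,0]]]'
python3 - <<'E'
from h import *
c=cam('wrist'); im=c['image']; cv2.imwrite('pics/w1.png',im); np.savez('w1.npz',**{k:np.array(v) for k,v in c.items()})
print(c['W'].round(2).tolist(),c['tool_from_camera'])
hsv=cv2.cvtColor(im,cv2.COLOR_BGR2HSV);H,S,V=[hsv[...,i] for i in range(3)]
m=((H>8)&(H<28)&(S>90)&(V>60)).astype(np.uint8)
n,l,st,_=cv2.connectedComponentsWithStats(m); i=1+np.argmax(st[1:,4]); print(st[i])
v,u=np.nonzero(l==i); p=ray(c,u,v,9)[:,:2]; r=cv2.minAreaRect(p.astype(np.float32)); print(r)
ax=np.array([np.cos(-.47),np.sin(-.47)]);nr=np.array([-ax[1],ax[0]]);t=p@ax;w=p@nr
tm=t.max();h=(t>tm-80)
print('end',tm)
# width centre line in bins
for k in np.arange(0,180,10):
    b=(t<tm-k)&(t>=tm-k-10)
    if b.sum()>5: print(k,w[b].min().round(1),w[b].max().round(1),((w[b].min()+w[b].max())/2).round(1))
print('P0',(ax*(tm-90)).tolist(),nr)
E
```

```text
t: 1.7
eef_pos: [473.4, -186.8, 160.8]
tcp_rot: [3.141, -0.0, -0.472]
ft_force: [-0.0, -0.4, 0.2]
opening: 0.799
[[-0.45, -0.85, -0.27, 548.36], [-0.89, 0.43, 0.14, -225.09], [-0.0, 0.3, -0.95, 331.85], [0.0, 0.0, 0.0, 1.0]] [[ 2.05036502e-03 -9.54530631e-01 -2.98105805e-01  8.42511791e+01]
 [ 9.99997301e-01  2.28290441e-03 -4.31869168e-04  4.19751505e-02]
 [ 1.09277941e-03 -2.98104114e-01  9.54532735e-01 -1.71063351e+02]
 [ 0.00000000e+00  0.00000000e+00  0.00000000e+00  1.00000000e+00]]
[ 234   76   36  162 4301]
((486.16650390625, -189.3358154296875), (39.42961120605469, 178.20721435546875), 63.081844329833984)
end 608.303866093927
0 38.3 65.7 52.0
10 38.2 65.7 52.0
20 38.2 65.0 51.6
30 38.1 65.2 51.6
40 38.0 65.3 51.7
50 38.9 65.5 52.2
60 38.8 64.6 51.7
70 38.8 64.7 51.7
80 32.1 70.3 51.2
90 32.0 70.5 51.2
100 31.9 70.7 51.3
110 31.8 70.9 51.3
120 31.7 71.1 51.4
130 32.5 70.2 51.4
140 32.4 70.4 51.4
150 32.3 70.6 51.4
160 32.1 70.7 51.4
170 32.0 70.8 51.4
P0 [462.1032906583835, -234.7327126128886] [0.45288629 0.89156829]
```

View pics/w1.png

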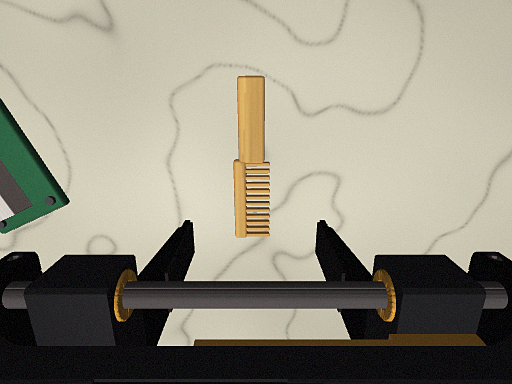

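The wrist view shows the comb straight in the image, with its spine at column 237, its teeth on the right, and the handle/teeth junction at row 162. The ray-cast origin is (485.4,-188.8) with yaw -0.470, which agrees with the top view to within 1 mm. I'll descend and grip at comb x = -12.

```bash
python3 -c "
from h import *
go(474.7,-183.4,3,-.47)"
```

```text
shift m [-0.0004 -0.0035  0.1577] turn -0.0016 | t 1.75 pos [ 473.4 -186.7  160.7] yaw -0.4716 j6 1.537 F [-0.  -0.3 -0.1] M [ 0.047 -0.001  0.001] op 0.799
```

```bash
python3 -m pendant '[[[0.62,0,-0.0035,0.05,0],[0.62,0,-0.0035,0.10,0],[0.62,0,-0.0035,0.13,0],[0.62,0,-0.0035,0.15,0],[0.62,0,-0.0035,0.157,0],[0.62,0,-0.0035,0.157,0],[0.62,0,-0.0035,0.157,0],[0.62,0,-0.0035,0.157,0]]]'
python3 -m pendant '[[[0.2,0,0,0,0],[0.2,0,0,0,0],[0.2,0,0,0,0],[0.2,0,0,0,0],[0.2,0,0,0,0],[0.2,0,0,0,0],[0.2,0,0,0,0],[0.2,0,0,0,0]]]'
python3 -m pendant '[[[0.2,0,0,-0.02,0],[0.2,0,0,-0.05,0],[0.2,0,0,-0.08,0],[0.2,0,0,-0.08,0],[0.2,0,0,-0.08,0],[0.2,0,0,-0.08,0],[0.2,0,0,-0.08,0],[0.2,0,0,-0.08,0]]]'
python3 - <<'E'
from h import *
go(545-90,60,100,-.044)
c=cam('wrist'); np.savez('w2.npz',**{k:np.array(v) for k,v in c.items()}); cv2.imwrite('pics/w2.png',c['image'])
P=cloud(c); im=c['image']; hsv=cv2.cvtColor(im,cv2.COLOR_BGR2HSV);H,S,V=[hsv[...,i] for i in range(3)]
m=((H>8)&(H<28)&(S>90)&(V>60)).astype(np.uint8)
n,l,st,_=cv2.connectedComponentsWithStats(m); i=1+np.argmax(st[1:,4]); print(st[i])
Ti=np.linalg.inv(T_tool(env.state())); Q=P[l==i]@Ti[:3,:3].T+Ti[:3,3]
Q=Q[c['range_z'][l==i]>0]
for a in range(-30,110,10):
    q=Q[(Q[:,0]>=a)&(Q[:,0]<a+10)]
    if len(q)>5: print(a,len(q),'y',np.percentile(q[:,1],[2,98]).round(1),'z',np.median(q[:,2]).round(1))
print(np.percentile(Q[:,0],[0.2,99.8]))
E
```

```text
t: 2.55
eef_pos: [475.9, -183.2, 4.8]
tcp_rot: [3.141, -0.002, -0.47]
ft_force: [0.0, 0.0, 0.8]
opening: 0.62
t: 3.35
eef_pos: [475.5, -182.9, 3.9]
tcp_rot: [3.141, -0.001, -0.47]
ft_force: [-0.3, -0.2, 6.1]
opening: 0.417
t: 4.15
eef_pos: [475.0, -182.7, 82.8]
tcp_rot: [3.142, 0.002, -0.47]
ft_force: [0.4, -0.3, -1.2]
opening: 0.415
shift m [-0.1279 -0.2072 -0.017 ] turn -0.4263 | t 4.15 pos [ 475.  -182.7   82.8] yaw -0.4703 j6 1.544 F [ 0.4 -0.3 -1.2] M [ 0.044 -0.024 -0.015] op 0.415
[  222    58    66   223 11747]
-30 713 y [-18.6  18.9] z -4.9
-20 971 y [-18.9  19. ] z -4.7
-10 757 y [-18.7  18.7] z -4.8
0 746 y [-19.   18.6] z -4.9
10 910 y [-18.3  18.4] z -5.4
20 766 y [-13.2  13.2] z -5.7
30 798 y [-13.1  13.4] z -5.7
40 843 y [-13.2  13.2] z -5.7
50 892 y [-13.3  13. ] z -5.7
60 944 y [-13.   13.2] z -5.6
70 980 y [-13.2  13.1] z -5.5
80 1042 y [-13.1  13.2] z -5.5
90 1118 y [-13.3  13.1] z -5.5
100 198 y [-12.2  12.3] z -4.6
[-28.95782234 101.75464429]
```

View pics/w2.png

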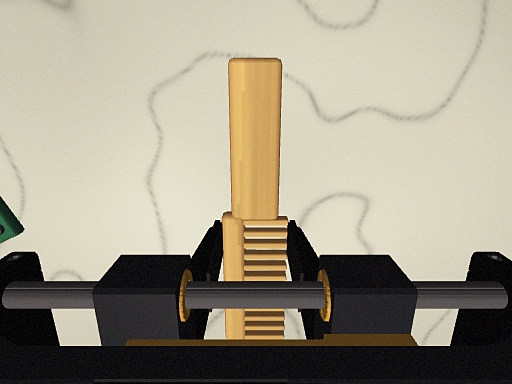

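The comb is held straight: centred at tool y = 0, end at tool x = +102, underside 3.5 mm past the TCP. In the image the handle runs from row 58 to row 218, upright. Next I'll move in front of the clamp and look at it from near.

```bash
python3 -c "
from h import *
go(428,67,95,-.044)"
```

```text
shift m [-0.1552 -0.2013 -0.0119] turn -0.4262 | t 4.2 pos [ 475.1 -182.7   82.9] yaw -0.4702 j6 1.544 F [ 0.1 -0.2 -0.6] M [ 0.05  -0.014 -0.029] op 0.415
```

```bash
python3 -m pendant '[[[0.2,-0.02,-0.026,-0.012,-0.06],[0.2,-0.045,-0.058,-0.012,-0.13],[0.2,-0.072,-0.094,-0.012,-0.21],[0.2,-0.1,-0.13,-0.012,-0.29],[0.2,-0.125,-0.163,-0.012,-0.36],[0.2,-0.145,-0.188,-0.012,-0.41],[0.2,-0.155,-0.201,-0.012,-0.426],[0.2,-0.155,-0.201,-0.012,-0.426]]]'
python3 - <<'E'
from h import *
go(428,67,95,-.044)
c=cam('wrist'); im=c['image'];np.savez('w3.npz',**{k:np.array(v) for k,v in c.items()}); cv2.imwrite('pics/w3.png',im)
P=cloud(c); hsv=cv2.cvtColor(im,cv2.COLOR_BGR2HSV);H,S,V=[hsv[...,i] for i in range(3)]; ok=c['range_z']>0
g=(H>60)&(H<95)&(S>90)&ok
def rep(n,m,z):
    v,u=np.nonzero(m); p=ray(c,u,v,z)[:,:2].astype(np.float32)
    if len(p)<20: print(n,len(p));return
    print(n,len(p),cv2.minAreaRect(p),'z',np.median(P[m][:,2]).round(1))
rep('base',g&(abs(P[...,2]-12)<5),12); rep('arm',g&(abs(P[...,2]-95)<5),95)
bd=(S<70)&(abs(P[...,2]-40)<5)&ok&(abs(P[...,1]-60)<25)&(P[...,0]>540); rep('bed',bd,40)
q=bd; 
for a in range(555,600,8):
    b=q&(P[...,0]>=a)&(P[...,0]<a+8)
    if b.sum()>10: print(a,np.percentile(P[b][:,1],[1,99]).round(1))
o=(H<14)&(S>170)&(V>120)&ok&(P[...,0]>580)&(P[...,2]>100); t=np.percentile(P[o][:,2],99); rep('bar',o&(P[...,2]>t-4),t); rep('disc',o&(P[...,2]<t-22),t-28);print(t)
E
```

```text
t: 5.0
eef_pos: [427.7, 68.2, 95.4]
tcp_rot: [3.142, 0.001, -0.041]
ft_force: [0.4, -0.9, -0.5]
opening: 0.412
shift m [0.0004 0.0012 0.0004] turn 0.0029 | t 5.0 pos [427.7  68.2  95.4] yaw -0.0411 j6 1.617 F [ 0.4 -0.9 -0.5] M [-0.034 -0.033  0.058] op 0.412
base 4953 ((559.5938720703125, 62.61383056640625), (88.69267272949219, 37.40538787841797), 87.74658966064453) z 12.9
arm 0
bed 963 ((563.02197265625, 62.42873001098633), (23.44291877746582, 15.935769081115723), 87.74649047851562) z 40.9
555 [50.9 74.2]
563 [50.7 73.9]Traceback (most recent call last):
  File "<stdin>", line 16, in <module>
    return _quantile_unchecked(
        a, q, axis, out, overwrite_input, method, keepdims, weights)
    return _ureduce(a,
                    func=_quantile_ureduce_func,
    ...<5 lines>...
                    overwrite_input=overwrite_input,
                    method=method)
    r = func(a, **kwargs)
    result = _quantile(arr,
                       quantiles=q,
    ...<2 lines>...
                       out=out,
                       weights=wgt)
    slices_having_nans = np.isnan(arr[-1, ...])
                                  ~~~^^^^^^^^^
IndexError: index -1 is out of bounds for axis 0 with size 0
```

View pics/w3.png

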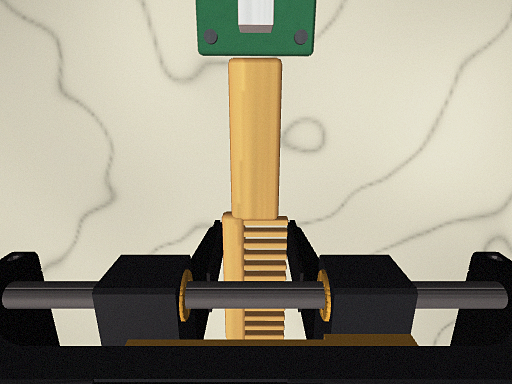

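The wrist view shows the clamp straight ahead of the handle, with the bed at px (257,15). Clamp yaw is -2.25° by two edges, the bed's front edge is at x = 555 so the origin is x ≈ 620.1, and the centreline is y = 60.2 there. I'll lower and then advance along the clamp's axis to 8 mm short of the stop.

```bash
python3 -m pendant '[[[0.2,0.0004,0.0007,0.02,-0.002],[0.2,0.0004,0.0007,0.04,-0.002],[0.2,0.0004,0.0007,0.0495,-0.002],[0.2,0.0004,0.0007,0.0495,-0.002],[0.2,0.0004,0.0007,0.0495,-0.002],[0.2,0.0004,0.0007,0.0495,-0.002],[0.2,0.0004,0.0007,0.0495,-0.002],[0.2,0.0004,0.0007,0.0495,-0.002]]]'
python3 -c "
from h import *
go(540.2,63.35,46,-.0393)"
```

```text
t: 5.85
eef_pos: [428.8, 65.9, 46.6]
tcp_rot: [3.142, -0.001, -0.042]
ft_force: [0.2, 0.0, -1.0]
opening: 0.415
shift m [ 0.1114 -0.0022  0.0007] turn -0.0028 | t 5.85 pos [428.8  65.9  46.6] yaw -0.0421 j6 1.613 F [ 0.2  0.  -1. ] M [ 0.052  0.044 -0.011] op 0.415
```

```bash
python3 -m pendant '[[[0.2,0.01,-0.002,0.0005,-0.003],[0.2,0.03,-0.0022,0.0005,-0.003],[0.2,0.05,-0.0022,0.0005,-0.003],[0.2,0.07,-0.0022,0.0005,-0.003],[0.2,0.088,-0.0022,0.0005,-0.003],[0.2,0.102,-0.0022,0.0005,-0.003],[0.2,0.111,-0.0022,0.0005,-0.003],[0.2,0.111,-0.0022,0.0005,-0.003]]]'
python3 - <<'E'
from h import *
go(540.2,63.35,46,-.0393)
c=cam('wrist'); im=c['image']; cv2.imwrite('pics/w4.png',im);np.savez('w4.npz',**{k:np.array(v) for k,v in c.items()})
go(540.2,63.35,46,-.0393)
P=cloud(c); hsv=cv2.cvtColor(im,cv2.COLOR_BGR2HSV);H,S,V=[hsv[...,i] for i in range(3)]; ok=c['range_z']>0
g=(H>60)&(H<95)&(S>90)&ok
def rep(n,m,z):
    v,u=np.nonzero(m); p=ray(c,u,v,z)[:,:2].astype(np.float32)
    if len(p)<20: print(n,len(p));return
    print(n,len(p),cv2.minAreaRect(p),'z',np.median(P[m][:,2]).round(1))
rep('base',g&(abs(P[...,2]-12)<5),12); rep('arm',g&(abs(P[...,2]-95)<5),95)
w=(H>14)&(H<28)&(S>90)&ok&(abs(P[...,2]-51)<5); rep('comb',w,51)
o=(H<14)&(S>170)&(V>120)&ok&(P[...,0]>580)&(P[...,2]>100)
if o.sum()>50:
    t=np.percentile(P[o][:,2],99); rep('bar',o&(P[...,2]>t-4),t); rep('disc',o&(P[...,2]<t-22),t-28);print(t)
E
```

```text
t: 6.65
eef_pos: [540.7, 63.4, 45.5]
tcp_rot: [3.142, -0.001, -0.039]
ft_force: [0.1, -0.6, -1.2]
opening: 0.416
shift m [-0.0005  0.0001 -0.0005] turn 0.0001 | t 6.65 pos [540.7  63.4  45.5] yaw -0.0392 j6 1.605 F [ 0.1 -0.6 -1.2] M [0.001 0.037 0.021] op 0.416
shift m [ 0.0005  0.     -0.0006] turn 0.0001 | t 6.7 pos [539.7  63.4  45.4] yaw -0.0392 j6 1.606 F [-0.1  0.3 -0.5] M [-0.064  0.032 -0.03 ] op 0.418
base 5204 ((610.4354248046875, 60.45541000366211), (88.74898529052734, 136.56553649902344), 87.53359985351562) z 12.9
arm 2932 ((601.8020629882812, 64.5032730102539), (112.13604736328125, 57.86487579345703), 1.6415750980377197) z 95.9
comb 6064 ((522.498291015625, 64.73204040527344), (41.64065933227539, 112.17324829101562), 89.70469665527344) z 50.8
bar 1738 ((621.1528930664062, 59.838783264160156), (11.457169532775879, 34.03834533691406), 80.38874816894531) z 149.4
disc 302 ((621.3946533203125, 59.80137634277344), (37.472740173339844, 33.814903259277344), 82.39298248291016) z 121.8
151.1413864191124
```

View pics/w4.png

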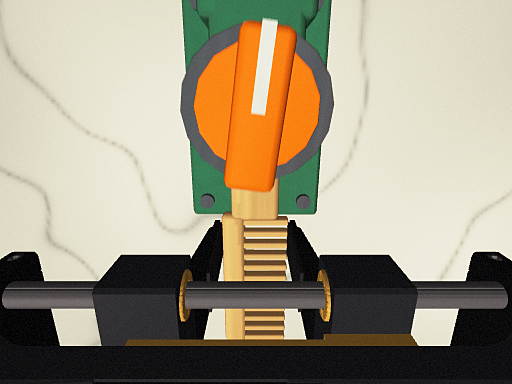

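The comb handle runs under the arm between the pad and bed with no contact force. The knob's bar is centred at px (265,105), world (621.2,59.8), yaw -9.6°. Advancing to the stop.

```bash
python3 -m pendant '[[[0.2,0.002,0,0,0],[0.2,0.004,0,0,0],[0.2,0.006,0,0,0],[0.2,0.0065,0,0,0],[0.2,0.007,0,0,0],[0.2,0.007,0,0,0],[0.2,0.007,0,0,0],[0.2,0.007,0,0,0]]]'
python3 -m pendant '[[[0.2,0.0002,0,0,0],[0.2,0.0004,0,0,0],[0.2,0.0006,0,0,0],[0.2,0.0008,0,0,0],[0.2,0.001,0,0,0],[0.2,0.0012,0,0,0],[0.2,0.0014,0,0,0],[0.2,0.0015,0,0,0]]]'
python3 -m pendant '[[[0.2,0.0002,0,0,0],[0.2,0.0004,0,0,0],[0.2,0.0006,0,0,0],[0.2,0.0008,0,0,0],[0.2,0.001,0,0,0],[0.2,0.001,0,0,0],[0.2,0.001,0,0,0],[0.2,0.001,0,0,0]]]'
```

```text
t: 7.5
eef_pos: [546.6, 63.1, 45.6]
tcp_rot: [3.141, 0.0, -0.039]
ft_force: [-0.4, 0.2, -0.5]
opening: 0.416
t: 8.3
eef_pos: [548.1, 63.0, 45.6]
tcp_rot: [3.141, -0.0, -0.039]
ft_force: [-0.0, 0.0, -1.3]
opening: 0.418
t: 9.1
eef_pos: [548.8, 63.0, 45.5]
tcp_rot: [3.142, 0.001, -0.039]
ft_force: [-3.1, 0.3, -1.0]
opening: 0.415
```

```bash
python3 -m pendant '[[[0.2,0,0,0.0003,0],[0.2,0,0,0.0006,0],[0.2,0,0,0.0009,0],[0.2,0,0,0.0012,0],[0.2,0,0,0.0014,0],[0.2,0,0,0.0014,0],[0.2,0,0,0.0014,0],[0.2,0,0,0.0014,0]]]'
python3 -m pendant '[[[0.2,0.0002,0,0.0002,0],[0.2,0.0004,0,0.0004,0],[0.2,0.0006,0,0.0004,0],[0.2,0.0008,0,0.0004,0],[0.2,0.001,0,0.0004,0],[0.2,0.001,0,0.0004,0],[0.2,0.001,0,0.0004,0],[0.2,0.001,0,0.0004,0]]]'
python3 -c "
from h import *
go(548,63.0,44,-.0393)"
```

```text
t: 9.9
eef_pos: [548.8, 63.0, 44.1]
tcp_rot: [3.142, 0.001, -0.039]
ft_force: [-5.3, 0.2, 1.6]
opening: 0.421
t: 10.7
eef_pos: [548.8, 63.0, 43.8]
tcp_rot: [3.141, 0.003, -0.039]
ft_force: [-10.8, 1.4, 5.9]
opening: 0.414
shift m [-0.0008  0.0001 -0.0002] turn 0.0001 | t 10.7 pos [548.8  63.   43.8] yaw -0.0392 j6 1.605 F [-10.8   1.4   5.9] M [ 0.133  1.715 -0.038] op 0.414
```

The comb presses the stop with 10.8 N and the bed with 5.9 N, so it is seated. I'll release, rise, and check.

```bash
python3 -m pendant '[[[0.2,-0.0006,0,0,0],[0.2,-0.0006,0,0,0],[0.6,-0.0006,0,0,0],[0.6,-0.0006,0,0,0],[0.6,-0.0006,0,0,0],[0.65,-0.0006,0,0,0],[0.65,-0.0006,0,0,0],[0.65,-0.0006,0,0,0]]]'
python3 -m pendant '[[[0.65,-0.001,0,-0.01,0],[0.65,-0.001,0,-0.03,0],[0.65,-0.001,0,-0.07,0],[0.65,-0.001,0,-0.115,0],[0.65,-0.001,0,-0.15,0],[0.65,-0.001,0,-0.175,0],[0.65,-0.001,0,-0.175,0],[0.65,-0.001,0,-0.175,0]]]'
python3 - <<'E'
from h import *
go(621.2,59.8,215,2.974)
c=cam('wrist'); im=c['image']; cv2.imwrite('pics/w5.png',im);np.savez('w5.npz',**{k:np.array(v) for k,v in c.items()})
P=cloud(c); hsv=cv2.cvtColor(im,cv2.COLOR_BGR2HSV);H,S,V=[hsv[...,i] for i in range(3)]; ok=c['range_z']>0
w=(H>14)&(H<28)&(S>90)&ok&(abs(P[...,2]-50)<6)
v,u=np.nonzero(w);p=ray(c,u,v,49);print(np.median(P[w][:,2]))
th=-.0393;a=np.array([np.cos(th),np.sin(th)]);n=np.array([-a[1],a[0]]);q=p[:,:2]-[620.5,60.0];x=q@a;y=q@n
for k in range(-160,-10,8):
    b=(x>=k)&(x<k+8)
    if b.sum()>20: print(k,np.percentile(y[b],[1,99]).round(1),P[w][b][:,2].mean().round(1))
print(x.min(),x.max())
E
```

```text
t: 11.5
eef_pos: [549.7, 63.0, 43.8]
tcp_rot: [3.142, -0.0, -0.039]
ft_force: [-0.2, 0.4, -1.3]
opening: 0.651
t: 12.3
eef_pos: [548.3, 63.1, 219.4]
tcp_rot: [3.142, -0.001, -0.039]
ft_force: [0.2, 0.1, -1.0]
opening: 0.649
shift m [0.073  0.0004 0.0045] turn -3.0131 | t 12.3 pos [548.3  63.1 219.4] yaw -0.0391 j6 1.605 F [ 0.2  0.1 -1. ] M [ 0.038 -0.012  0.055] op 0.649
49.03027239968617
-152 [-17.9  19.5] 48.2
-144 [-18.4  19.4] 48.0
-136 [-18.6  19.3] 48.1
-128 [-18.4  19.2] 48.3
-120 [-18.2  19.1] 48.4
-112 [-18.1  19.8] 48.6
-104 [-18.5  20.1] 48.4
-96 [-19.  20.] 48.7
-88 [-18.9  19.9] 48.9
-80 [-18.3  19.8] 48.9
-72 [-18.1  19.7] 49.4
-64 [-18.4  19.5] 49.4
-56 [-11.5  13.7] 50.0
-48 [-11.4  13.6] 50.2
-40 [-11.8  13.6] 50.3
-146.80163162421812 -30.346448950871977
```

View pics/w5.png

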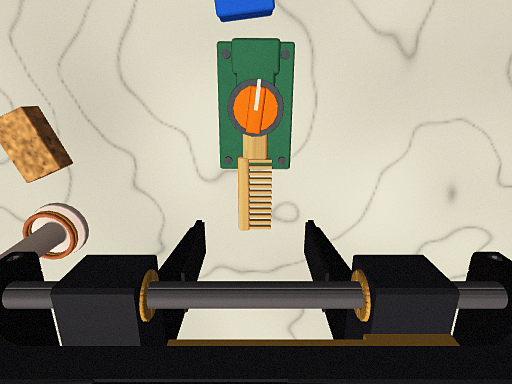

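The comb lies straight on the bed, centred within 1 mm (teeth at px (255,195), knob at (255,107)). Now I'll flip the wrist so the whole screw turn fits the last joint, and go above the knob.

```bash
python3 -m pendant '[[[0.5,0.02,0,0.004,-0.14],[0.5,0.04,0,0.004,-0.28],[0.5,0.06,0,0.004,-0.42],[0.5,0.073,0.0004,0.004,-0.56],[0.5,0.073,0.0004,0.004,-0.7],[0.5,0.073,0.0004,0.004,-0.84],[0.5,0.073,0.0004,0.004,-0.98],[0.5,0.073,0.0004,0.004,-1.12]]]'
python3 -m pendant '[[[0.5,0,0,0,-0.14],[0.5,0,0,0,-0.28],[0.5,0,0,0,-0.42],[0.5,0,0,0,-0.56],[0.5,0,0,0,-0.7],[0.5,0,0,0,-0.84],[0.5,0,0,0,-0.98],[0.5,0,0,0,-1.12]]]'
python3 -m pendant '[[[0.5,0,0,0,-0.14],[0.5,0,0,0,-0.28],[0.5,0,0,0,-0.42],[0.5,0,0,0,-0.56],[0.5,0,0,0,-0.7],[0.5,0,0,0,-0.77],[0.5,0,0,0,-0.773],[0.5,0,0,0,-0.773]]]'
python3 - <<'E'
from h import *
go(621.2,59.8,128,2.974)
c=cam('wrist'); im=c['image']; np.savez('w6.npz',**{k:np.array(v) for k,v in c.items()})
cv2.imwrite('pics/w6.png',im)
P=cloud(c); hsv=cv2.cvtColor(im,cv2.COLOR_BGR2HSV);H,S,V=[hsv[...,i] for i in range(3)]; ok=c['range_z']>0
o=(H<14)&(S>170)&(V>120)&ok&(abs(P[...,0]-621)<30)&(abs(P[...,1]-60)<30)
t=np.percentile(P[o][:,2],99)
v,u=np.nonzero(o&(P[...,2]>t-4));print(t,cv2.minAreaRect(ray(c,u,v,t)[:,:2].astype(np.float32)))
go(621.2,59.8,128,2.974)
E
```

```text
t: 13.15
eef_pos: [620.9, 59.8, 213.1]
tcp_rot: [-3.139, 0.001, 1.086]
ft_force: [0.0, 0.1, -0.2]
opening: 0.5
t: 13.95
eef_pos: [620.9, 59.8, 213.2]
tcp_rot: [-3.139, -0.002, 2.207]
ft_force: [-0.2, 0.4, 0.3]
opening: 0.502
t: 14.75
eef_pos: [621.1, 59.8, 213.8]
tcp_rot: [-3.141, -0.002, 2.972]
ft_force: [-0.1, 0.4, 0.3]
opening: 0.498
shift m [-0.0002  0.0001  0.0858] turn -0.0024 | t 14.75 pos [621.1  59.8 213.8] yaw 2.9716 j6 -1.411 F [-0.1  0.4  0.3] M [ 0.095 -0.17  -0.048] op 0.498
151.13600143380367 ((620.2357177734375, 60.44188690185547), (10.891566276550293, 34.87931823730469), 80.36804962158203)
shift m [-0.0001  0.      0.0861] turn -0.0023 | t 14.8 pos [621.2  59.8 214.1] yaw 2.9717 j6 -1.411 F [0.5 0.3 0.2] M [ 0.053 -0.155 -0.066] op 0.494
```

```bash
python3 -m pendant '[[[0.4,0.0005,0.0003,0.03,-0.002],[0.4,0.0005,0.0003,0.06,-0.002],[0.4,0.0005,0.0003,0.08,-0.002],[0.4,0.0005,0.0003,0.087,-0.002],[0.4,0.0005,0.0003,0.087,-0.002],[0.4,0.0005,0.0003,0.087,-0.002],[0.4,0.0005,0.0003,0.087,-0.002],[0.4,0.0005,0.0003,0.087,-0.002]]]'
python3 -m pendant '[[[0,0,0,0,0],[0,0,0,0,0],[0,0,0,0,0],[0,0,0,0,0],[0,0,0,0,0],[0,0,0,0,0],[0,0,0,0,0],[0,0,0,0,0]]]'
python3 -c "
from h import *
go(620.7,60,127,2.974)"
python3 -m pendant '[[[0,0,0,0.0002,0.06],[0,0,0,0.0004,0.12],[0,0,0,0.0006,0.18],[0,0,0,0.0008,0.24],[0,0,0,0.00105,0.3],[0,0,0,0.00126,0.36],[0,0,0,0.0015,0.42],[0,0,0,0.0017,0.48]]]'
python3 -c "
from h import *
go(620.7,60,127,2.974)"
```

```text
t: 15.6
eef_pos: [621.3, 60.2, 128.8]
tcp_rot: [3.141, 0.001, 2.976]
ft_force: [-0.3, -0.0, 0.2]
opening: 0.4
t: 16.4
eef_pos: [621.0, 60.0, 127.8]
tcp_rot: [-3.141, 0.0, 2.976]
ft_force: [-0.7, -2.6, 2.0]
opening: 0.129
shift m [ 0.0003 -0.      0.0008] turn 0.0017 | t 16.4 pos [621.   60.  127.8] yaw 2.9757 j6 -1.414 F [-0.7 -2.6  2. ] M [-0.475 -0.042 -0.124] op 0.129
t: 17.2
eef_pos: [621.1, 60.2, 126.2]
tcp_rot: [-3.142, 0.0, 2.494]
ft_force: [-0.3, -1.8, 1.9]
opening: 0.124
shift m [ 0.0002 -0.0004 -0.0008] turn -0.48 | t 17.2 pos [621.1  60.2 126.2] yaw 2.494 j6 -0.932 F [-0.3 -1.8  1.9] M [-0.31  -0.069  0.204] op 0.124
```

```bash
python3 -m pendant '[[[0,0,0,0.0002,0.06],[0,0,0,0.0004,0.12],[0,0,0,0.0006,0.18],[0,0,0,0.0008,0.24],[0,0,0,0.00105,0.3],[0,0,0,0.00126,0.36],[0,0,0,0.0015,0.42],[0,0,0,0.0017,0.48]]]' >/dev/null
python3 -c "
from h import *
go(620.7,60,127,2.974)"
python3 -m pendant '[[[0,0,0,0.0002,0.04],[0,0,0,0.0003,0.08],[0,0,0,0.0004,0.12],[0,0,0,0.00055,0.16],[0,0,0,0.0007,0.2],[0,0,0,0.00085,0.24],[0,0,0,0.001,0.28],[0,0,0,0.0011,0.32]]]' > /dev/null
python3 -c "
from h import *
go(620.7,60,127,2.974)"
python3 -m pendant '[[[0,0,0,0.0001,0.02],[0,0,0,0.00015,0.04],[0,0,0,0.0002,0.06],[0,0,0,0.0003,0.08],[0,0,0,0.00035,0.1],[0,0,0,0.0004,0.12],[0,0,0,0.0005,0.14],[0,0,0,0.00055,0.16]]]' > /dev/null
python3 -c "
from h import *
go(620.7,60,127,2.974)"
```

```text
shift m [ 0.     -0.0006 -0.0025] turn -0.96 | t 18.0 pos [621.3  60.3 124.5] yaw 2.014 j6 -0.452 F [ 0.3 -1.   1.2] M [-0.265 -0.304  0.262] op 0.124
shift m [-0.0002 -0.0007 -0.0036] turn -1.2792 | t 18.8 pos [621.4  60.3 123.4] yaw 1.6948 j6 -0.133 F [ 0.9 -0.7  0.2] M [-0.205 -0.426  0.253] op 0.121
shift m [-0.0002 -0.0006 -0.0041] turn -1.4398 | t 19.6 pos [621.3  60.2 122.9] yaw 1.5342 j6 0.027 F [ 4.  -0.1  1.2] M [ 0.005 -1.038  0.278] op 0.12
```

```bash
python3 -m pendant '[[[0,0,0.0001,0.0001,0.02],[0,0,0.0002,0.00015,0.04],[0,0,0.0003,0.0002,0.06],[0,0,0.0003,0.0003,0.08],[0,0,0.0003,0.00035,0.1],[0,0,0.0003,0.0004,0.12],[0,0,0.0003,0.0005,0.14],[0,0,0.0003,0.00055,0.16]]]' > /dev/null
python3 -c "
from h import *
go(620.7,60,127,2.974)"
python3 -m pendant '[[[0,0,0,0.0001,0.02],[0,0,0,0.00015,0.04],[0,0,0,0.0002,0.06],[0,0,0,0.0003,0.08],[0,0,0,0.00035,0.1],[0,0,0,0.0004,0.12],[0,0,0,0.0005,0.14],[0,0,0,0.00055,0.16]]]' > /dev/null
python3 -c "
from h import *
go(620.7,60,127,2.974)"
```

```text
shift m [-0.0003 -0.0006 -0.0048] turn -1.5998 | t 20.4 pos [621.4  60.2 122.2] yaw 1.3742 j6 0.188 F [4.5 0.3 2.4] M [ 0.047 -1.073  0.226] op 0.123
shift m [-0.0003 -0.0006 -0.0053] turn -1.7599 | t 21.2 pos [621.4  60.1 121.7] yaw 1.2141 j6 0.348 F [5. 1. 3.] M [-0.044 -1.198  0.249] op 0.121
```

```bash
python3 -m pendant '[[[0,0,0,0.0001,0.02],[0,0,0,0.00015,0.04],[0,0,0,0.0002,0.06],[0,0,0,0.0003,0.08],[0,0,0,0.00035,0.1],[0,0,0,0.0004,0.12],[0,0,0,0.0005,0.14],[0,0,0,0.00055,0.16]]]' > /dev/null
python3 -c "
from h import *
go(620.7,60,127,2.974)"
python3 -m pendant '[[[0,0,0,0.0001,0.02],[0,0,0,0.00015,0.04],[0,0,0,0.0002,0.06],[0,0,0,0.0003,0.08],[0,0,0,0.00035,0.1],[0,0,0,0.0004,0.12],[0,0,0,0.0005,0.14],[0,0,0,0.00055,0.16]]]' > /dev/null
python3 -c "
from h import *
go(620.7,60,127,2.974)"
```

```text
shift m [-0.0005 -0.0006 -0.0059] turn -1.9198 | t 22.0 pos [621.5  60.1 121.1] yaw 1.0542 j6 0.507 F [6.4 0.6 3.3] M [-0.097 -1.244  0.147] op 0.125
shift m [-0.0005 -0.0006 -0.0064] turn -2.0799 | t 22.8 pos [621.5  60.  120.6] yaw 0.8941 j6 0.668 F [ 5.7 -0.1  2.7] M [-0.155 -1.269  0.265] op 0.124
```

```bash
python3 -m pendant '[[[0,0,0,0.0001,0.02],[0,0,0,0.00015,0.04],[0,0,0,0.0002,0.06],[0,0,0,0.0003,0.08],[0,0,0,0.00035,0.1],[0,0,0,0.0004,0.12],[0,0,0,0.0005,0.14],[0,0,0,0.00055,0.16]]]' > /dev/null
python3 -c "
from h import *
go(620.7,60,127,2.974)"
python3 -m pendant '[[[0,0,0,0.0001,0.02],[0,0,0,0.00015,0.04],[0,0,0,0.0002,0.06],[0,0,0,0.0003,0.08],[0,0,0,0.00035,0.1],[0,0,0,0.0004,0.12],[0,0,0,0.0005,0.14],[0,0,0,0.00055,0.16]]]' > /dev/null
python3 -c "
from h import *
go(620.7,60,127,2.974)"
```

```text
shift m [-0.0006 -0.0006 -0.007 ] turn -2.2399 | t 23.6 pos [621.6  60.  120. ] yaw 0.7341 j6 0.828 F [ 5.9 -1.2  2.6] M [-0.229 -1.311  0.225] op 0.124
shift m [-0.0007 -0.0005 -0.0075] turn -2.3999 | t 24.4 pos [621.6  59.9 119.5] yaw 0.5741 j6 0.988 F [ 5.4 -0.8  2.9] M [-0.256 -1.352  0.282] op 0.123
```

```bash
python3 -m pendant '[[[0,0,0,0.0001,0.02],[0,0,0,0.00015,0.04],[0,0,0,0.0002,0.06],[0,0,0,0.0003,0.08],[0,0,0,0.00035,0.1],[0,0,0,0.0004,0.12],[0,0,0,0.0005,0.14],[0,0,0,0.00055,0.16]]]' > /dev/null
python3 -c "
from h import *
go(620.7,60,127,2.974)"
```

```text
shift m [-0.0008 -0.0005 -0.0078] turn -2.5596 | t 25.2 pos [621.7  59.9 119.2] yaw 0.4144 j6 1.147 F [ 5.7 -0.8  5.3] M [-0.287 -1.209  0.361] op 0.124
```

```bash
python3 -m pendant '[[[0,0,0,0.0,0.02],[0,0,0,0.0001,0.04],[0,0,0,0.0001,0.05],[0,0,0,0.0002,0.06],[0,0,0,0.0002,0.07],[0,0,0,0.0002,0.08],[0,0,0,0.0003,0.09],[0,0,0,0.0003,0.1]]]' > /dev/null
python3 -c "
from h import *
go(620.7,60,127,2.974)"
```

```text
shift m [-0.0009 -0.0005 -0.0079] turn -2.6589 | t 26.0 pos [621.7  59.8 119.1] yaw 0.3151 j6 1.247 F [ 5.  -2.4  7.4] M [-0.342 -1.055  0.48 ] op 0.126
```

```bash
python3 -m pendant '[[[0,0,0,0.0,0.02],[0,0,0,0.0001,0.03],[0,0,0,0.0001,0.04],[0,0,0,0.0001,0.05],[0,0,0,0.0001,0.06],[0,0,0,0.0001,0.07],[0,0,0,0.0001,0.08],[0,0,0,0.0001,0.09]]]' > /dev/null
python3 - <<'E'
from h import *
go(620.7,60,127,2.974)
c=cam('wrist'); cv2.imwrite('pics/w7.png',c['image'])
np.savez('w7.npz',**{k:np.array(v) for k,v in c.items()})
E
```

```text
shift m [-0.001  -0.0004 -0.0079] turn -2.7489 | t 26.8 pos [621.7  59.8 119.1] yaw 0.2251 j6 1.337 F [ 5.5 -1.5  8.2] M [-0.313 -1.007  0.51 ] op 0.127
```

View pics/w7.png

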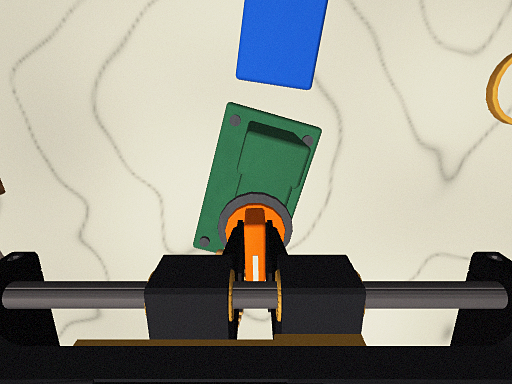

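Torque has risen from 0.25 to about 0.5 N m and is levelling off. The marks face the robot, hidden under the gripper. One more small step will confirm the plateau.

```bash
python3 -m pendant '[[[0,0,0,0,0.02],[0,0,0,0,0.03],[0,0,0,0,0.04],[0,0,0,0,0.05],[0,0,0,0,0.06],[0,0,0,0,0.07],[0,0,0,0,0.08],[0,0,0,0,0.09]]]' > /dev/null
python3 -c "
from h import *
go(620.7,60,127,2.974)"
```

```text
shift m [-0.001  -0.0004 -0.0079] turn -2.8389 | t 27.65 pos [621.7  59.8 119.1] yaw 0.1351 j6 1.427 F [ 5.4 -1.1  7.4] M [-0.395 -0.979  0.506] op 0.125
```

The torque is flat at 0.48, 0.51 and 0.51 with the knob no longer descending, so the clutch is slipping. I'll release, rise, back off and check the marks.

```bash
python3 -m pendant '[[[0.4,0,0,0,0],[0.4,0,0,0,0],[0.4,0,0,0,0],[0.4,0,0,-0.01,0],[0.4,0,0,-0.04,0],[0.4,0,0,-0.08,0],[0.4,0,0,-0.1,0],[0.4,0,0,-0.1,0]]]'
python3 -m pendant '[[[0.4,-0.04,0,-0.01,0],[0.4,-0.08,0,-0.01,0],[0.4,-0.11,0,-0.01,0],[0.4,-0.125,0,-0.01,0],[0.4,-0.13,0,-0.01,0],[0.4,-0.13,0,-0.01,0],[0.4,-0.13,0,-0.01,0],[0.4,-0.13,0,-0.01,0]]]'
python3 - <<'E'
from h import *
c=cam('wrist'); im=c['image']; np.savez('w8.npz',**{k:np.array(v) for k,v in c.items()})
u,v=map(int,proj(c,np.array([621,60,120]))); print(u,v)
y0,x0=max(v-60,0),max(u-75,0)
cv2.imwrite('pics/w8.png',cv2.resize(im[y0:y0+150,x0:x0+150],None,fx=4,fy=4,interpolation=cv2.INTER_CUBIC)); print(x0,y0)
E
```

```text
t: 28.45
eef_pos: [622.2, 60.2, 222.2]
tcp_rot: [3.141, -0.005, 0.136]
ft_force: [-0.6, -0.2, -1.0]
opening: 0.399
t: 29.25
eef_pos: [493.2, 42.6, 228.2]
tcp_rot: [3.142, 0.0, 0.136]
ft_force: [0.3, -0.2, 0.3]
opening: 0.4
255 38
180 0
```

View pics/w8.png

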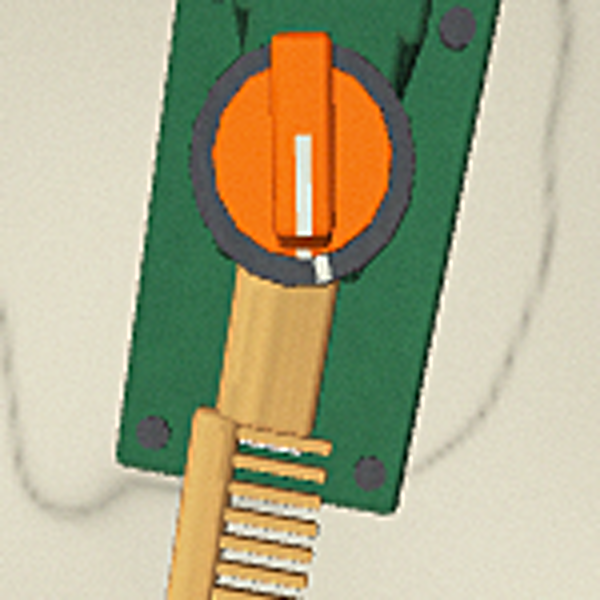

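The knob mark is at crop px (304,254). The collar mark lags it at (322,268), so the clutch has slipped. I'll put a number on the slip and re-check the comb and the other things.

```bash
python3 - <<'E'
from h import *
c=dict(np.load('w8.npz')); im=c['image']
f=lambda x,y,z: ray(c,180+(x+.5)/4-.5,(y+.5)/4-.5,z)[0][:2]
P=cloud(c); 
for x,y in((304,254),(322,268),(230,160)): print(P[int(y/4),180+int(x/4)].round(1))
zd=P[40,180+57][2]
hsv=cv2.cvtColor(im,cv2.COLOR_BGR2HSV);H,S,V=[hsv[...,i] for i in range(3)]
o=(H<14)&(S>170)&(V>100)&(abs(P[...,2]-zd)<4)&(abs(P[...,0]-621)<40)
v,u=np.nonzero(o); (cx,cy),r=cv2.minEnclosingCircle(ray(c,u,v,zd)[:,:2].astype(np.float32)); print('disc',cx,cy,r)
zc=P[268//4,180+322//4][2]; C=np.array([cx,cy]); k=f(304,254,zd)-C; l=f(322,268,zc)-C
print('slip deg',np.degrees(np.arctan2(l[1],l[0])-np.arctan2(k[1],k[0])),np.linalg.norm(k),np.linalg.norm(l))
w=(H>14)&(H<28)&(S>90)&(abs(P[...,2]-50)<6)&(P[...,0]>440)
v,u=np.nonzero(w);p=ray(c,u,v,49)[:,:2]
th=-.0393;a=np.array([np.cos(th),np.sin(th)]);n=np.array([-a[1],a[0]]);q=p-[620.7,60.0];x=q@a;y=q@n
for k in range(-140,-20,12):
    b=(x>=k)&(x<k+12)
    if b.sum()>20: print(k,np.percentile(y[b],[1,99]).round(1),P[w][b][:,2].mean().round(1))
t=cam('top'); old=np.load('top0.npz')['image']; d=cv2.absdiff(t['image'],old).max(2)>40
nn,_,st,_=cv2.connectedComponentsWithStats(d.astype(np.uint8)); print([s.tolist() for s in st[1:] if s[4]>15]); s=env.state(); print(s['t'],s['eef_pos'])
E
```

```text
[602.8  56.8 113.2]
[600.5  52.8 107.6]
[618.8  75.5 113.2]
disc 621.0811767578125 60.14891815185547 19.293018341064453
slip deg 10.695342976463671 18.648819608478576 21.5382414386105
-140 [-18.3  20.2] 49.2
-128 [-17.9  20. ] 49.1
-116 [-18.8  20.2] 49.2
-104 [-18.5  19.9] 49.3
-92 [-18.5  20.1] 49.0
-80 [-18.3  20. ] 49.2
-68 [-18.1  19.9] 49.4
-56 [-13.   14.2] 49.9
-44 [-13.   14.1] 49.9
-32 [-12.9  14.1] 50.0
[[256, 188, 17, 22, 108], [209, 210, 140, 174, 20290], [347, 225, 45, 75, 1123]]
29.35 [492.93631702  42.60621312 228.18651404]
```

```bash
python3 -c "
from h import *
print(env.job_done())"
```

```text
the job is handed in; nothing more can be done
None
```

The comb is clamped in the bench clamp and the job is handed in at about 29 s of robot time; it reports no verdict.

- **Seating:** I pushed the handle in along the clamp's axis until it pressed the stop with about 11 N and the bed with about 6 N, then let go. After clamping, the comb measured straight with the clamp axis, its centreline within about 1 mm. It was flat to within about 1 mm, with its top at 49–50 mm. The handle's end is hidden under the arm, so "against the stop" rests on that contact force and on the hand's position, which puts the end within about 1 mm of the stop.
- **Tightening:** I turned the screw about 2.84 rad clockwise. Torque ran free at about 0.25 N m, then climbed to 0.48, 0.51 and 0.51 N m, while the knob stopped coming down. I stopped there. The two white marks then measured a slip of about 10.7 degrees, under the 40 degree limit.
- **Other things:** The top view before and after differs only at the knob, at the comb's old place and where the arm now stands. The robot was touching nothing at hand-in.

One thing did not match cleanly: up to about 6 N of side force showed on the hand while turning, because the grip sat a fraction of a millimetre off the screw axis. I saw no effect on the result.

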